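# Find and release the latched button on the router's switch box

## Task

One of the four identical push-push buttons on the grey switch box has been left latched down, so an accessory of the router is still on. With the fingertips, tap every button lightly in turn, from the cable-gland end along the row to the other end, to feel which one is latched, without clicking any of them over while tapping. Then press the latched one down through its click and let it come up, so that all four stand raised, and leave the tools beside the box where they are.

Things in the scene. Friction and masses are not known exactly. Their poses are not given: they have to be found in the camera images.
- station: grey switch box screwed to the bench, four black push buttons in a row on its lid: 80 mm (its x) by 240 mm (its y), lid 60 mm above the bench. Origin: centre of the underside; z up, x away from the robot, y along the row to the robot's left (yaw at most 17 degrees). The black cable gland and bent cable stick out of the +y end, the robot's left, 34 mm up; grommet 166 mm from the centre.
- key_a_top (a point): centre of the top of one push button; moves with it. All four are identical: black, round, flat, 28 mm across, 50 mm apart along the box's y and centred on it, in steel bezels 37 mm across that end 66 mm above the bench. Button top above the bench: 78 mm raised, 74 mm latched, 70 mm fully pressed. The letters a to d do not follow the row: go by position.
- key_a (a joint): how far that button is down (m): 0 raised, 0.0040 latched, 0.008 bottom. Pushed past its click at 6 mm and let go, a raised button stays latched and the latched one rises to 0. Spring: 2 N at 0 to 7 N at the bottom, plus 1 N at 30 mm/s. A 3 N tap sinks a raised button 1.6 mm; the latched one gives only above 4.5 N; 9 N or more drives either to the bottom.
- key_b_top (a point): centre of the top of one push button; moves with it. All four are identical: black, round, flat, 28 mm across, 50 mm apart along the box's y and centred on it, in steel bezels 37 mm across that end 66 mm above the bench. Button top above the bench: 78 mm raised, 74 mm latched, 70 mm fully pressed. The letters a to d do not follow the row: go by position.
- key_b (a joint): how far that button is down (m): 0 raised, 0.0040 latched, 0.008 bottom. Pushed past its click at 6 mm and let go, a raised button stays latched and the latched one rises to 0. Spring: 2 N at 0 to 7 N at the bottom, plus 1 N at 30 mm/s. A 3 N tap sinks a raised button 1.6 mm; the latched one gives only above 4.5 N; 9 N or more drives either to the bottom.
- key_c_top (a point): centre of the top of one push button; moves with it. All four are identical: black, round, flat, 28 mm across, 50 mm apart along the box's y and centred on it, in steel bezels 37 mm across that end 66 mm above the bench. Button top above the bench: 78 mm raised, 74 mm latched, 70 mm fully pressed. The letters a to d do not follow the row: go by position.
- key_c (a joint): how far that button is down (m): 0 raised, 0.0040 latched, 0.008 bottom. Pushed past its click at 6 mm and let go, a raised button stays latched and the latched one rises to 0. Spring: 2 N at 0 to 7 N at the bottom, plus 1 N at 30 mm/s. A 3 N tap sinks a raised button 1.6 mm; the latched one gives only above 4.5 N; 9 N or more drives either to the bottom.
- key_d_top (a point): centre of the top of one push button; moves with it. All four are identical: black, round, flat, 28 mm across, 50 mm apart along the box's y and centred on it, in steel bezels 37 mm across that end 66 mm above the bench. Button top above the bench: 78 mm raised, 74 mm latched, 70 mm fully pressed. The letters a to d do not follow the row: go by position.
- key_d (a joint): how far that button is down (m): 0 raised, 0.0040 latched, 0.008 bottom. Pushed past its click at 6 mm and let go, a raised button stays latched and the latched one rises to 0. Spring: 2 N at 0 to 7 N at the bottom, plus 1 N at 30 mm/s. A 3 N tap sinks a raised button 1.6 mm; the latched one gives only above 4.5 N; 9 N or more drives either to the bottom.
- oiler: copper-coloured thumb oil can, loose bystander: round foot 74 mm across, 108 mm tall, thin spout leaning out to 150 mm height; origin at the centre of its underside; stands off the -y end of the box
- clamp: hold-down clamp, loose bystander: dark steel strap 100 mm (its x) by 26 mm on two feet, black star knob in the middle, 70 mm tall; origin under its middle; lies beyond the box from the robot
- spanner: flat open-ended steel spanner, loose bystander, 200 mm long (its x), 36 mm wide, 6 mm thick; origin under its middle; lies between the robot and the box
- collet: steel spindle collet nut, loose bystander, 42 mm across, 46 mm tall; origin under its middle; stands beyond the box's +y end

How it is judged (in metres and radians):
On the way, in this order (a step that is already met when the one before it is completed fails the run):
1. the first button from the cable-gland end is tapped with the fingers, the latched one being still down (value of joint key_c above 0.0028 m and ((contact force between the fingers and key_a above 0.3 N and y of key_a_top in the frame of station above 0.05 m) or (contact force between the fingers and key_b above 0.3 N and y of key_b_top in the frame of station above 0.05 m) or (contact force between the fingers and key_c above 0.3 N and y of key_c_top in the frame of station above 0.05 m) or (contact force between the fingers and key_d above 0.3 N and y of key_d_top in the frame of station above 0.05 m))), for 0.03 s.
2. the second button from the cable-gland end is tapped with the fingers, the latched one being still down (value of joint key_c above 0.0028 m and ((contact force between the fingers and key_a above 0.3 N and y of key_a_top in the frame of station between 0 and 0.05 m) or (contact force between the fingers and key_b above 0.3 N and y of key_b_top in the frame of station between 0 and 0.05 m) or (contact force between the fingers and key_c above 0.3 N and y of key_c_top in the frame of station between 0 and 0.05 m) or (contact force between the fingers and key_d above 0.3 N and y of key_d_top in the frame of station between 0 and 0.05 m))), for 0.03 s.
3. the third button from the cable-gland end is tapped with the fingers, the latched one being still down (value of joint key_c above 0.0028 m and ((contact force between the fingers and key_a above 0.3 N and y of key_a_top in the frame of station between -0.05 and 0 m) or (contact force between the fingers and key_b above 0.3 N and y of key_b_top in the frame of station between -0.05 and 0 m) or (contact force between the fingers and key_c above 0.3 N and y of key_c_top in the frame of station between -0.05 and 0 m) or (contact force between the fingers and key_d above 0.3 N and y of key_d_top in the frame of station between -0.05 and 0 m))), for 0.03 s.
4. the last button from the cable-gland end is tapped with the fingers, the latched one being still down (value of joint key_c above 0.0028 m and ((contact force between the fingers and key_a above 0.3 N and y of key_a_top in the frame of station below -0.05 m) or (contact force between the fingers and key_b above 0.3 N and y of key_b_top in the frame of station below -0.05 m) or (contact force between the fingers and key_c above 0.3 N and y of key_c_top in the frame of station below -0.05 m) or (contact force between the fingers and key_d above 0.3 N and y of key_d_top in the frame of station below -0.05 m))), for 0.03 s.
5. the latched button is pressed down through its click (value of joint key_c above 0.0055 m), for 0.02 s.
At the end, for the whole second after the job is handed in: All four buttons stand raised (less than 1 mm down) and at rest; oil can, clamp, spanner and collet nut are within 15 mm of where they stood and the oil can is upright (value of joint each of key_a, key_b, key_c, key_d below 0.001 m and velocity of joint each of key_a, key_b, key_c, key_d below 0.01 m/s and distance of each of oiler, clamp, spanner, collet from where it was at the start of the episode below 0.015 m and angle between oiler's own z axis and vertical below 0.2 rad); the robot touches nothing.
It fails at once if a raised button is pushed in nearly to its click (more than 5.5 mm) instead of tapped (value of joint any of key_a, key_b, key_d above 0.0055 m).
It fails at once if the oil can, clamp, spanner or collet nut is lifted, pushed or knocked more than 15 mm from its place (distance of any of oiler, clamp, spanner, collet from where it was at the start of the episode above 0.015 m).
It fails at once if the oil can is tipped (angle between oiler's own z axis and vertical above 0.3 rad).
It also fails if it takes over 42 s, if anything falls off the work surface, if the arm or the gripper's body presses on something with over 40 N, if the wrist force passes 120 N, or if a joint passes its speed limit or range.

## Robot

A 7-joint arm with a two-finger parallel gripper is mounted at the origin on the work surface. World frame = base frame: x ahead of the robot, y to its left, z up, the work surface at z = 0. Lengths are in m, angles in degrees, forces in N, time in s.
With the tool pointing down it reaches from about 0.4 to 0.925 m from the base axis. Payload 5.6 kg.
Tool frame: the origin (TCP) lies midway between the tips of the shut fingers; the grasp point (between the pads) lies 19 mm behind it; z points along the fingers, y is the direction in which the jaws open and shut (so a half turn about z gives the same grasp; the last joint's range is limited). The gripper opens to 85 mm and grips with 20 to 120 N. Pads are 22 mm wide; open, the fingers measure 114 mm over their backs; the gripper's body (76 mm by 85 mm) begins 54 mm behind the grasp point. The pads swing forward as they close: fully open they stand 13 mm farther back than shut.
Start: joints at [-79.011, 26.786, -0.665, 91.828, 0.344, 61.387, -3.226], TCP at [0.151, 0.632, 0.231] pointing down, gripper open.
Joint ranges: [-144.91, 144.91], [-17.63, 115.5], [-89.93, 88.59], [15.96, 139.68], [-74.01, 254.01], [8.47, 105.57], [-167.45, 167.45]. Speed limits (degrees/s): [147.25, 147.25, 180, 180, 180, 180, 180].

## Interface

Orientations are given as a 3x3 rotation matrix whose columns are the frame's x, y, z axes.
In Python, from plant import arm gives the robot as it stands.
- The arm moves only by the tool play_rows, never from a script. Its argument "moves" is a list of rows, each a list of 6 numbers: the shift along the tool's x, y, z normalised to -1 to 1, where 1 is 80 cm, then the turn, a rotation vector about the tool's x, y, z normalised to -1 to 1, where 1 is 180 degrees. In form: [[dx, dy, dz, rx, ry, rz], ...]. A call has 1 to 12 rows; each row is the pose to reach, as a shift and turn from the pose commanded when the call began, along the tool's axes at that moment, turning the shorter way round; what a row does not reach only later rows make up. A row lasts 1/12 s, in which the tool goes at most 41.7 mm and 7.16 degrees, less where a joint would pass 70% of its speed; a pose out of reach is approached as far as the arm can. A call with a number of a shift or a turn outside -1 to 1 is refused whole. A call with a gripper value outside its range is refused whole. "jaw" is the gripper's target within -1 to 1 (fully open at 1, half-way at 0, shut at -1), set as the call begins (left out, the last holds). The fingers move at their own pace and stop on an object; "grip_force" is the grip in N (left out, the last holds). Time passes only in rows, so rows that repeat a pose let the fingers close. It gives the time, the measured TCP pose, the force and the opening at its end, in the units of the state.
- arm.get_obs(): the state, without advancing time (a new reading comes with each control period).
- arm.get_image(name): name is "scene" or "side" or "wrist"; returns the picture (480x640x3 uint8, red, green, blue); there is no depth.
- arm.camera_info(name): a dict with "mtx" (3x3 intrinsics, pixels), "rvec" (rotation vector, rad) and "tvec" (3), from world to camera coordinates, as OpenCV has them. Camera axes: x right, y down, z forward; pixel columns grow to the right and rows downward; lengths in m; the calibration is good to about 2 mm. A picture is of the moment at which its call begins: read the wrist's pose just before it. camera_info takes no time and is no camera call; for the wrist camera it gives the pose at the moment of the call.
- arm.finish_job(): hands the job in, once; it reports no verdict.
The state is a dict: "clock": time; "qpos": joint angles; "joint_velocities": joint speeds; "joint_torque": joint torques, N m; "tool_pos": TCP position; "tcp_rot": TCP orientation; "force": force on the tool from outside, world axes, zero at the start; "torque": the same for the moment, N m; "grip_width": opening from 0.0 (shut) to 1.0 (fully open).
Only numpy, scipy, OpenCV 4.12 (cv2) and the standard library are available. Lean on these libraries where they do the work, as an engineer would, in place of code of your own. Each camera call takes 0.05 s, during which the arm holds its last target.

## Working session

There is one attempt and no reset: what is moved stays moved. The work goes in short steps, Python scripts to look and compute and a tool call to move; the robot and the scene stay as the last step left them, time stands still between calls to the robot, and variables do not carry over. Pictures are saved under pics/ and viewed, and the job is handed in when it is done.

Besides the shell and the picture viewer there is one more tool, called after "Request:" by a JSON object that holds its "name" and its "arguments", one argument or row to a line. play_rows: Moves the arm, as the interface text tells. Scaled input: -1 to 1 covers 80 cm each way for a shift and 180 degrees each way for a turn. Its arguments: {"type":"object","properties":{"moves":{"type":"array"},"jaw":{"type":"number"},"grip_force":{"type":"number"}},"required":["moves"]}

```bash
mkdir -p pics; ls; python3 - <<'E'
from plant import arm
import cv2,numpy as np
o=arm.get_obs()
for k,v in o.items(): print(k,np.round(v,4).tolist())
for n in("scene","side"):
    cv2.imwrite(f"pics/{n}0.png",arm.get_image(n)[:,:,::-1])
    c=arm.camera_info(n); R=cv2.Rodrigues(np.array(c["rvec"],float))[0]; print(n,np.round(c["mtx"],1).tolist(),(-R.T@np.array(c["tvec"]).ravel()).round(3))
E
```

```text
pics
clock 0.0
qpos [-79.0093, 26.8388, -0.6641, 91.8822, 0.3438, 61.3843, -3.225]
joint_velocities [0.0175, -0.0098, 0.0452, 0.0545, 0.0352, 0.0619, 0.0452]
joint_torque [-0.0004, -53.2403, 0.0211, -25.1306, 0.0113, 0.0079, -0.0]
tool_pos [0.1512, 0.6316, 0.2303]
tcp_rot [[-0.9725, 0.2327, -0.0003], [0.2327, 0.9725, -0.0018], [-0.0001, -0.0018, -1.0]]
force [-0.1937, 0.4258, 0.1645]
torque [-0.0053, 0.0274, -0.0013]
grip_width 0.9993
scene [[492.9, 0.0, 326.6], [0.0, 492.9, 233.5], [0.0, 0.0, 1.0]] [1.164 0.33  0.613]
side [[519.2, 0.0, 322.9], [0.0, 519.2, 231.6], [0.0, 0.0, 1.0]] [ 0.524 -0.604  0.625]
```

View pics/scene0.png

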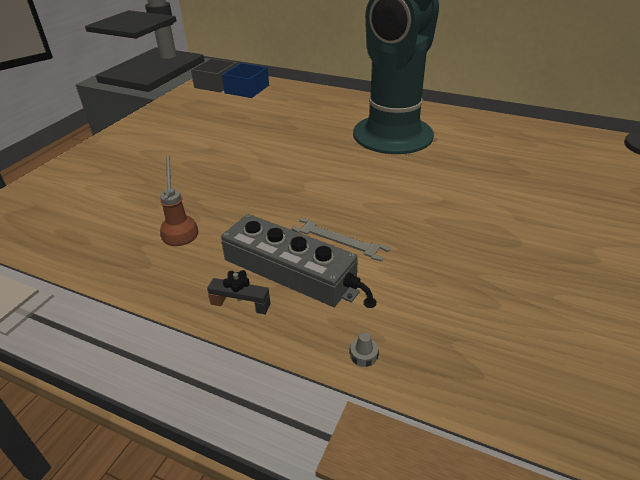

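View pics/side0.png

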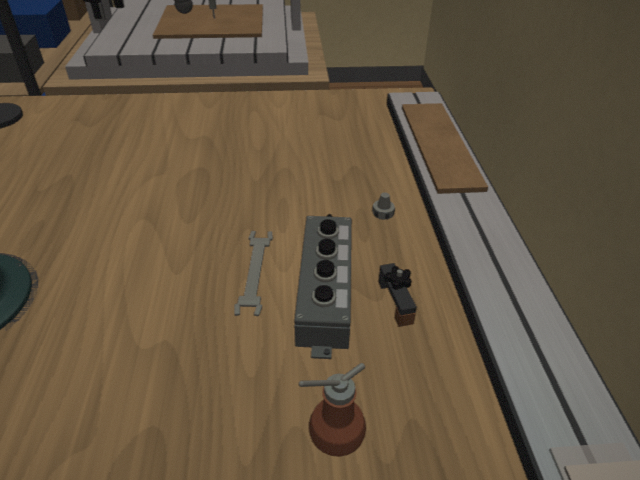

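The scene view shows the box with its buttons at about (252,228), (275,236), (298,244) and (323,254), with the gland end at the right. The side view has the buttons at (324,294), (325,269), (327,247) and (328,227), with the gland end at the top. I'll segment the black caps next.

```bash
cat > h.py <<'E'
import cv2,numpy as np
from plant import arm
def cam(n):
    c=arm.camera_info(n); R=cv2.Rodrigues(np.array(c["rvec"],float))[0]; return np.array(c["mtx"]),R,np.array(c["tvec"],float).reshape(3,1)
def ray(n,uv,z):
    K,R,t=cam(n); d=R.T@np.linalg.inv(K)@np.array([uv[0],uv[1],1.]); C=(-R.T@t).ravel()
    return C+d*(z-C[2])/d[2]
E
python3 - <<'E'
from h import *
roi={"scene":(235,215,345,270),"side":(310,215,345,310)}
P={}
for n,(a,b,c,d) in roi.items():
    im=cv2.imread(f"pics/{n}0.png"); g=im[b:d,a:c].max(2)
    m=(g<32).astype(np.uint8); k,l,s,ce=cv2.connectedComponentsWithStats(m)
    for i in range(1,k):
        if s[i,4]>40: 
            uv=ce[i]+[a,b]; P.setdefault(n,[]).append(uv); print(n,uv.round(1),s[i].tolist(),ray(n,uv,.076).round(4))
    z=cv2.resize(im[b-10:d+10,a-10:c+10],None,fx=5,fy=5); cv2.imwrite(f"pics/z_{n}0.png",z)
E
```

```text
scene [252.4 226.7] [10, 6, 15, 12, 142] [ 0.5825 -0.081   0.076 ]
scene [274.9 234.6] [33, 13, 15, 14, 176] [ 0.5866 -0.033   0.076 ]
scene [298.2 243.7] [56, 22, 16, 14, 181] [0.5929 0.0158 0.076 ]
scene [323.  253.1] [81, 31, 15, 15, 195] [0.5989 0.065  0.076 ]
side [327.8 226.5] [11, 5, 15, 14, 179] [0.593  0.0578 0.076 ]
side [326.4 246.3] [9, 24, 16, 16, 206] [0.5865 0.0087 0.076 ]
side [325.1 268.2] [7, 45, 17, 17, 231] [ 0.5802 -0.0408  0.076 ]
side [323.5 293.1] [5, 71, 18, 15, 216] [ 0.5738 -0.0917  0.076 ]
```

```bash
python3 -c "
import cv2,numpy as np
a=cv2.imread('pics/z_scene0.png');b=cv2.imread('pics/z_side0.png');print(a.shape,b.shape)
h=max(a.shape[0],b.shape[0]);f=lambda x:cv2.copyMakeBorder(x,0,h-x.shape[0],0,0,0)
c=np.hstack([f(a),f(b)]);s=min(800/c.shape[1],600/h,1);cv2.imwrite('pics/zz0.png',cv2.resize(c,None,fx=s,fy=s))"
```

```text
(375, 650, 3) (575, 275, 3)
```

View pics/zz0.png

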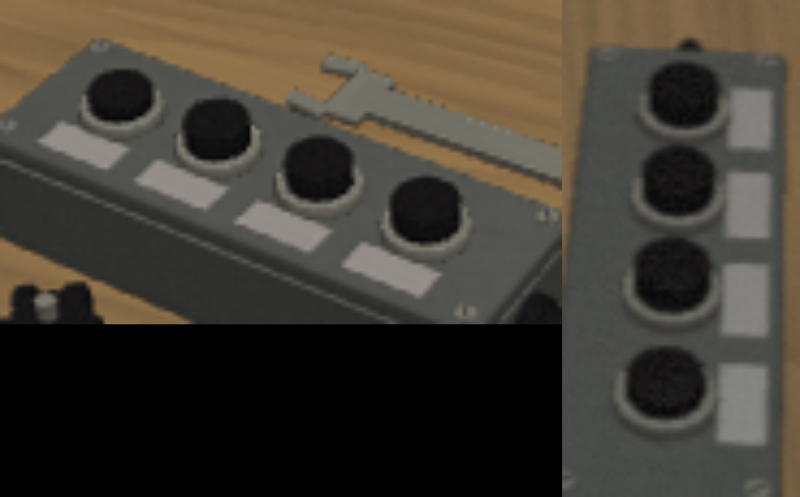

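```bash
python3 - <<'E'
from h import *
A=np.array([[252.4,226.7],[274.9,234.6],[298.2,243.7],[323,253.1]]).T
B=np.array([[323.5,293.1],[325.1,268.2],[326.4,246.3],[327.8,226.5]]).T
M=[]
for n in("scene","side"):
    K,R,t=cam(n); M.append(K@np.hstack([R,t]))
X=cv2.triangulatePoints(M[0],M[1],A,B); X=(X[:3]/X[3]).T
print(X.round(4), np.linalg.norm(np.diff(X,axis=0),axis=1))
c=X.mean(0); d=X[3]-X[0]; yaw=np.degrees(np.arctan2(-d[0],d[1])); print("centre",c,"yaw",yaw)
y=np.array([d[0],d[1],0]);y/=np.linalg.norm(y)
b=[c+y*k for k in(.075,.025,-.025,-.075)]
print(np.round(b,4))
o=arm.get_obs()
R=np.array(o["tcp_rot"]);p=np.array(o["tool_pos"])
# other bystander bits rough
for n,uv,z in(("side",(340,425),.02),("side",(385,213),0),("side",(331,218),.034),("scene",(370,302),.0)):print(n,uv,ray(n,uv,z).round(3))
E
```

```text
[[ 0.5747 -0.086   0.0694]
 [ 0.581  -0.0361  0.0712]
 [ 0.5874  0.0133  0.0714]
 [ 0.5937  0.0629  0.0716]] [0.05028142 0.04982417 0.04997723]
centre [ 0.58419363 -0.0114857   0.07090515] yaw -7.30676178729974
[[ 0.5937  0.0629  0.0709]
 [ 0.5874  0.0133  0.0709]
 [ 0.581  -0.0363  0.0709]
 [ 0.5747 -0.0859  0.0709]]
side (340, 425) [ 0.581 -0.265  0.02 ]
side (385, 213) [0.718 0.184 0.   ]
side (331, 218) [0.606 0.132 0.034]
scene (370, 302) [0.604 0.153 0.   ]
```

```bash
cat >> h.py <<'E'
B=np.array([[.5937,.0629],[.5874,.0133],[.581,-.0363],[.5747,-.0859]])
def go(x,y,z):
    o=arm.get_obs();R=np.array(o["tcp_rot"]);p=np.array(o["tool_pos"])
    print("pos",p.round(4),"F",np.round(o["force"],2),"t",o["clock"],"shift",(R.T@(np.array([x,y,z])-p)/.8).round(4))
E
python3 -c "
from h import *
go(*B[0],.14)
for i in range(3): o=arm.get_obs();print(o['tool_pos'],o['tcp_rot'][2])
print(ray('side',(302,384),.14),ray('scene',(168,155),.14))"
```

```text
pos [0.1512 0.6317 0.2304] F [-0.22 -0.12  0.63] t 0.1 shift [-0.7034 -0.5625  0.114 ]
[0.15117835 0.63165721 0.23042638] [-1.13823921e-04 -1.61389846e-03 -9.99998691e-01]
[0.15117835 0.63165721 0.23042638] [-1.13823921e-04 -1.61389846e-03 -9.99998691e-01]
[0.15117835 0.63165721 0.23042638] [-1.13823921e-04 -1.61389846e-03 -9.99998691e-01]
[ 0.53428016 -0.28252108  0.14      ] [ 0.51768522 -0.30134755  0.14      ]
```

Request:
{"name": "play_rows", "arguments": {
  "moves": [
    [-0.7034, -0.5625, 0.08, 0, 0, 0],
    [-0.7034, -0.5625, 0.08, 0, 0, 0],
    [-0.7034, -0.5625, 0.08, 0, 0, 0],
    [-0.7034, -0.5625, 0.08, 0, 0, 0],
    [-0.7034, -0.5625, 0.08, 0, 0, 0],
    [-0.7034, -0.5625, 0.08, 0, 0, 0],
    [-0.7034, -0.5625, 0.08, 0, 0, 0],
    [-0.7034, -0.5625, 0.08, 0, 0, 0],
    [-0.7034, -0.5625, 0.08, 0, 0, 0],
    [-0.7034, -0.5625, 0.08, 0, 0, 0],
    [-0.7034, -0.5625, 0.08, 0, 0, 0],
    [-0.7034, -0.5625, 0.08, 0, 0, 0]
  ],
  "jaw": -1,
  "grip_force": 20
}}

```text
clock: 1.1
tool_pos: [0.4578, 0.2372, 0.1868]
tcp_rot: [[-0.973, 0.233, -0.0], [0.233, 0.973, 0.0], [0.0, -0.0, -1.0]]
force: [0.1, 0.7, -0.1]
grip_width: 0.002
```

```bash
python3 -c "
from h import *
go(*B[0],.14);print(arm.get_obs()['qpos'],arm.get_obs()['grip_width'])"
```

```text
pos [0.4578 0.2372 0.1868] F [ 0.14  0.75 -0.11] t 1.1 shift [-0.2159 -0.1725  0.0585]
[-39.60319177  16.90908356  10.06506556 113.49609813  -3.81581367
  49.91085944  49.04690254] 0.001939131405828105
```

Request:
{"name": "play_rows", "arguments": {
  "moves": [
    [-0.216, -0.1725, 0.058, 0, 0, 0],
    [-0.216, -0.1725, 0.058, 0, 0, 0],
    [-0.216, -0.1725, 0.058, 0, 0, 0],
    [-0.216, -0.1725, 0.058, 0, 0, 0],
    [-0.216, -0.1725, 0.058, 0, 0, 0],
    [-0.216, -0.1725, 0.058, 0, 0, 0],
    [-0.216, -0.1725, 0.058, 0, 0, 0],
    [-0.216, -0.1725, 0.058, 0, 0, 0],
    [-0.216, -0.1725, 0.058, 0, 0, 0],
    [-0.216, -0.1725, 0.058, 0, 0, 0]
  ]
}}

```text
clock: 1.93
tool_pos: [0.5924, 0.0666, 0.1407]
tcp_rot: [[-0.973, 0.23, -0.0], [0.23, 0.973, 0.001], [0.001, 0.001, -1.0]]
force: [0.1, 0.3, 0.7]
grip_width: 0.002
```

```bash
python3 -c "
from h import *
go(*B[0],.082)
cv2.imwrite('pics/s1.png',arm.get_image('side')[:,:,::-1]);go(*B[0],.082)"
```

```text
pos [0.5924 0.0666 0.1407] F [0.11 0.33 0.67] t 1.9333 shift [-0.0027 -0.0041  0.0734]
pos [0.5925 0.0666 0.1409] F [ 0.24 -0.21  1.01] t 1.9833 shift [-0.0025 -0.0042  0.0736]
```

View pics/s1.png

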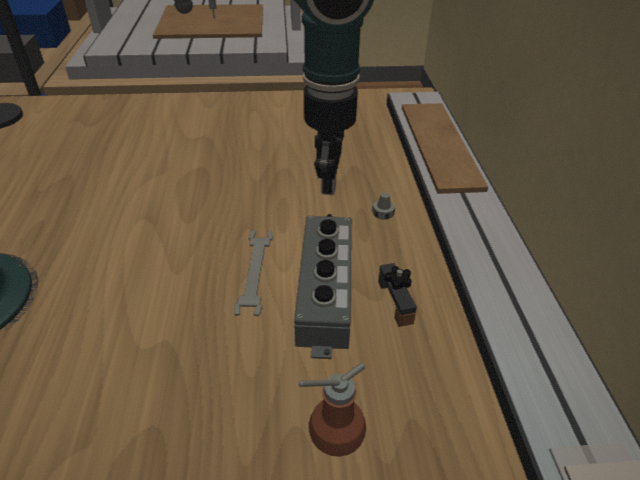

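The side view shows the shut gripper with its tip at about (328,190), lined up above the gland-end button, and nothing disturbed. I'll descend to just above that button.

Request:
{"name": "play_rows", "arguments": {
  "moves": [
    [-0.0025, -0.0042, 0.02, 0, 0, 0],
    [-0.0025, -0.0042, 0.04, 0, 0, 0],
    [-0.0025, -0.0042, 0.06, 0, 0, 0],
    [-0.0025, -0.0042, 0.072, 0, 0, 0],
    [-0.0025, -0.0042, 0.072, 0, 0, 0],
    [-0.0025, -0.0042, 0.072, 0, 0, 0],
    [-0.0025, -0.0042, 0.072, 0, 0, 0]
  ]
}}

```text
clock: 2.57
tool_pos: [0.5948, 0.0615, 0.084]
tcp_rot: [[-0.973, 0.232, 0.001], [0.232, 0.973, 0.0], [-0.001, 0.001, -1.0]]
force: [0.4, -0.4, -0.2]
grip_width: 0.002
```

```bash
python3 -c "
from h import *
go(*B[0],.076)"
```

```text
pos [0.5948 0.0615 0.084 ] F [ 0.43 -0.39 -0.2 ] t 2.5667 shift [0.0018 0.0014 0.01  ]
```

Request:
{"name": "play_rows", "arguments": {
  "moves": [
    [0.001, 0.001, 0.004, 0, 0, 0],
    [0.001, 0.001, 0.007, 0, 0, 0],
    [0.001, 0.001, 0.009, 0, 0, 0],
    [0.001, 0.001, 0.0105, 0, 0, 0],
    [0.001, 0.001, 0.0105, 0, 0, 0],
    [0.001, 0.001, 0.0105, 0, 0, 0]
  ]
}}

```text
clock: 3.07
tool_pos: [0.5942, 0.0623, 0.0751]
tcp_rot: [[-0.973, 0.233, 0.001], [0.233, 0.973, 0.001], [-0.001, 0.001, -1.0]]
force: [0.5, 0.7, 3.4]
grip_width: 0.004
```

First button: 3.4 N at 75 mm, so it is raised. Next I'll lift and move to the second.

```bash
python3 -c "
from h import *
go(*B[1],.084)"
```

```text
pos [0.5942 0.0623 0.0751] F [0.49 0.67 3.37] t 3.0667 shift [-0.006  -0.0615 -0.0112]
```

Request:
{"name": "play_rows", "arguments": {
  "moves": [
    [0, 0, -0.02, 0, 0, 0],
    [0, 0, -0.02, 0, 0, 0],
    [-0.003, -0.03, -0.02, 0, 0, 0],
    [-0.006, -0.0615, -0.02, 0, 0, 0],
    [-0.006, -0.0615, -0.011, 0, 0, 0],
    [-0.006, -0.0615, -0.011, 0, 0, 0],
    [-0.006, -0.0615, -0.011, 0, 0, 0]
  ]
}}

```text
clock: 3.65
tool_pos: [0.5863, 0.0133, 0.0827]
tcp_rot: [[-0.973, 0.233, -0.001], [0.233, 0.973, 0.0], [0.001, -0.0, -1.0]]
force: [0.8, 0.3, 0.2]
grip_width: -0.002
```

```bash
python3 -c "
from h import *
go(*B[1],.0755)"
```

```text
pos [0.5863 0.0133 0.0827] F [0.77 0.34 0.24] t 3.65 shift [-0.0013  0.0003  0.0089]
```

Request:
{"name": "play_rows", "arguments": {
  "moves": [
    [0, 0, 0.004, 0, 0, 0],
    [0, 0, 0.007, 0, 0, 0],
    [0, 0, 0.009, 0, 0, 0],
    [0, 0, 0.01, 0, 0, 0],
    [0, 0, 0.01, 0, 0, 0],
    [0, 0, 0.01, 0, 0, 0]
  ]
}}

```text
clock: 4.15
tool_pos: [0.5871, 0.014, 0.0757]
tcp_rot: [[-0.973, 0.232, 0.0], [0.232, 0.973, 0.001], [-0.0, 0.001, -1.0]]
force: [-0.6, 2.2, 2.9]
grip_width: 0.002
```

```bash
python3 -c "
from h import *
go(*B[2],.084)"
```

```text
pos [0.5871 0.014  0.0757] F [-0.64  2.16  2.9 ] t 4.15 shift [-0.0071 -0.063  -0.0104]
```

Second button: 2.9 N at 75.7 mm, so it is raised too. On to the third.

Request:
{"name": "play_rows", "arguments": {
  "moves": [
    [0, 0, -0.02, 0, 0, 0],
    [0, 0, -0.02, 0, 0, 0],
    [-0.003, -0.03, -0.02, 0, 0, 0],
    [-0.0065, -0.0625, -0.02, 0, 0, 0],
    [-0.0065, -0.0625, -0.0105, 0, 0, 0],
    [-0.0065, -0.0625, -0.0105, 0, 0, 0],
    [-0.0065, -0.0625, -0.0105, 0, 0, 0]
  ]
}}

```text
clock: 4.73
tool_pos: [0.5798, -0.0368, 0.0832]
tcp_rot: [[-0.972, 0.233, -0.001], [0.233, 0.972, 0.0], [0.001, -0.0, -1.0]]
force: [0.3, 0.5, 0.1]
grip_width: 0.0
```

```bash
python3 -c "
from h import *
go(*B[2],.0755)"
```

```text
pos [ 0.5798 -0.0368  0.0832] F [0.35 0.45 0.12] t 4.7333 shift [-0.0013  0.001   0.0096]
```

Request:
{"name": "play_rows", "arguments": {
  "moves": [
    [-0.001, 0.0005, 0.004, 0, 0, 0],
    [-0.001, 0.0005, 0.007, 0, 0, 0],
    [-0.001, 0.0005, 0.009, 0, 0, 0],
    [-0.001, 0.0005, 0.0105, 0, 0, 0],
    [-0.001, 0.0005, 0.0105, 0, 0, 0],
    [-0.001, 0.0005, 0.0105, 0, 0, 0]
  ]
}}

```text
clock: 5.23
tool_pos: [0.5816, -0.0357, 0.0757]
tcp_rot: [[-0.973, 0.232, 0.001], [0.232, 0.973, 0.001], [-0.001, 0.001, -1.0]]
force: [-0.2, 3.1, 3.1]
grip_width: -0.001
```

```bash
python3 -c "
from h import *
go(*B[3],.084)"
```

```text
pos [ 0.5816 -0.0357  0.0757] F [-0.19  3.14  3.11] t 5.2333 shift [-0.0062 -0.063  -0.0104]
```

Third button: 3.1 N at 75.7 mm, so it is raised. That leaves the fourth.

Request:
{"name": "play_rows", "arguments": {
  "moves": [
    [0, 0, -0.02, 0, 0, 0],
    [0, 0, -0.02, 0, 0, 0],
    [-0.003, -0.03, -0.02, 0, 0, 0],
    [-0.006, -0.063, -0.02, 0, 0, 0],
    [-0.006, -0.063, -0.0105, 0, 0, 0],
    [-0.006, -0.063, -0.0105, 0, 0, 0],
    [-0.006, -0.063, -0.0105, 0, 0, 0]
  ]
}}

```text
clock: 5.82
tool_pos: [0.5735, -0.0867, 0.0831]
tcp_rot: [[-0.972, 0.233, -0.001], [0.233, 0.972, 0.0], [0.001, -0.0, -1.0]]
force: [0.8, -0.1, -0.3]
grip_width: 0.002
```

Request:
{"name": "play_rows", "arguments": {
  "moves": [
    [0, 0, 0.004, 0, 0, 0],
    [0, 0, 0.007, 0, 0, 0],
    [0, 0, 0.009, 0, 0, 0],
    [0, 0, 0.0105, 0, 0, 0],
    [0, 0, 0.0105, 0, 0, 0],
    [0, 0, 0.0105, 0, 0, 0]
  ]
}}

```text
clock: 6.32
tool_pos: [0.5741, -0.0866, 0.0754]
tcp_rot: [[-0.973, 0.232, -0.0], [0.232, 0.973, 0.0], [0.0, -0.0, -1.0]]
force: [-0.3, 0.3, 0.4]
grip_width: 0.004
```

```bash
python3 -c "
from h import *
go(*B[3],.0735)"
```

```text
pos [ 0.5741 -0.0866  0.0754] F [-0.28  0.28  0.41] t 6.3167 shift [-0.0005  0.001   0.0024]
```

At 75.4 mm there is no real force on the fourth button, where the other three gave about 3 N, so this is the latched one. I'll lower in small steps until I feel it.

Request:
{"name": "play_rows", "arguments": {
  "moves": [
    [0, 0, 0.001, 0, 0, 0],
    [0, 0, 0.002, 0, 0, 0],
    [0, 0, 0.0025, 0, 0, 0],
    [0, 0, 0.0025, 0, 0, 0],
    [0, 0, 0.0025, 0, 0, 0]
  ]
}}

```text
clock: 6.73
tool_pos: [0.5743, -0.0868, 0.0739]
tcp_rot: [[-0.973, 0.233, 0.001], [0.233, 0.973, 0.0], [-0.0, 0.0, -1.0]]
force: [-0.7, 0.9, 4.1]
grip_width: 0.0
```

The fourth button gives 4.1 N at 73.9 mm, so it is confirmed latched and has been tapped. I'll press it through its click and then lift straight up.

Request:
{"name": "play_rows", "arguments": {
  "moves": [
    [0, 0, 0.002, 0, 0, 0],
    [0, 0, 0.0035, 0, 0, 0],
    [0, 0, 0.005, 0, 0, 0],
    [0, 0, 0.005, 0, 0, 0],
    [0, 0, 0.005, 0, 0, 0]
  ]
}}

```text
clock: 7.15
tool_pos: [0.5744, -0.0868, 0.0701]
tcp_rot: [[-0.973, 0.233, 0.001], [0.233, 0.973, 0.0], [-0.001, 0.0, -1.0]]
force: [-3.0, 0.9, 7.8]
grip_width: 0.0
```

Request:
{"name": "play_rows", "arguments": {
  "moves": [
    [0, 0, -0.02, 0, 0, 0],
    [0, 0, -0.06, 0, 0, 0],
    [0, 0, -0.1, 0, 0, 0],
    [0, 0, -0.15, 0, 0, 0],
    [0, 0, -0.2, 0, 0, 0],
    [0, 0.3, -0.2, 0, 0, 0],
    [0, 0.3, -0.2, 0, 0, 0],
    [0, 0.3, -0.2, 0, 0, 0],
    [0, 0.3, -0.2, 0, 0, 0],
    [0, 0.3, -0.2, 0, 0, 0],
    [0, 0.3, -0.2, 0, 0, 0],
    [0, 0.3, -0.2, 0, 0, 0]
  ]
}}

```text
clock: 8.15
tool_pos: [0.6296, 0.1567, 0.2284]
tcp_rot: [[-0.975, 0.222, -0.0], [0.222, 0.975, 0.005], [0.001, 0.004, -1.0]]
force: [0.1, 1.1, -0.9]
grip_width: -0.0
```

```bash
python3 - <<'E'
from h import *
roi={"scene":(235,215,345,270),"side":(310,215,345,310)}
P={}
for n,(a,b,c,d) in roi.items():
    im=arm.get_image(n)[:,:,::-1]; cv2.imwrite(f"pics/{n}2.png",im); old=cv2.imread(f"pics/{n}0.png")
    m=(im[b:d,a:c].max(2)<32).astype(np.uint8); k,l,s,ce=cv2.connectedComponentsWithStats(m)
    P[n]=[ce[i]+[a,b] for i in range(1,k) if s[i,4]>40]; print(n,[(s[i,4]) for i in range(1,k) if s[i,4]>40])
    dm=(np.abs(im.astype(int)-old).max(2)>40)
    print("changed px",dm.sum())
A=np.array(sorted(P["scene"],key=lambda q:q[0])).T;B_=np.array(sorted(P["side"],key=lambda q:-q[1])).T
M=[]
for n in("scene","side"):
    K,R,t=cam(n); M.append(K@np.hstack([R,t]))
if A.shape==B_.shape==(2,4):
    X=cv2.triangulatePoints(M[0],M[1],A,B_);print((X[:3]/X[3]).T.round(4))
c=[cv2.resize(cv2.imread(f"pics/{n}2.png"),(400,300)) for n in roi]
z=cv2.resize(cv2.imread("pics/scene2.png")[195:325,150:400],(800,416))
cv2.imwrite("pics/c2.png",np.hstack(c));cv2.imwrite("pics/z2.png",z)
E
```

```text
scene [np.int32(164), np.int32(175), np.int32(179), np.int32(194)]
changed px 6131
side [np.int32(179), np.int32(203), np.int32(228), np.int32(251)]
changed px 3226
[[ 0.5748 -0.0859  0.0712]
 [ 0.581  -0.0362  0.0712]
 [ 0.5874  0.0133  0.0715]
 [ 0.5937  0.0629  0.0714]]
```

View pics/c2.png

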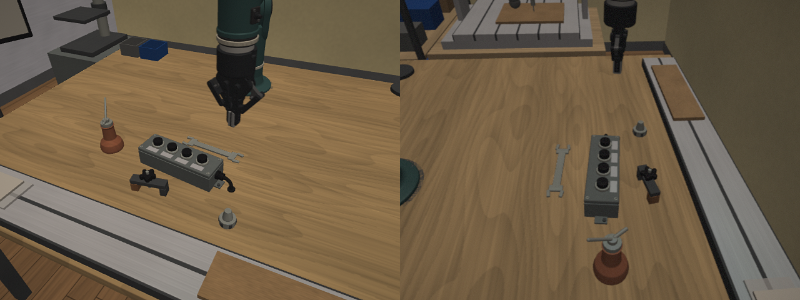

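View pics/z2.png

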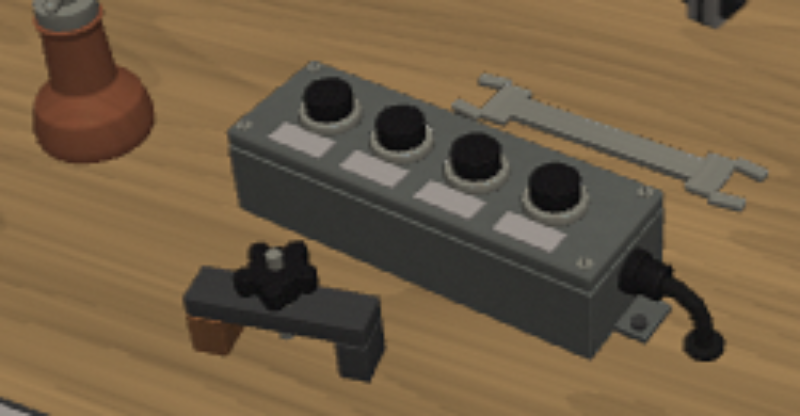

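All four caps now stand at the same height in the pictures, the fourth having risen. The tools are where they were, and the gripper is clear of everything. Handing in.

```bash
python3 -c "
from h import *
o=arm.get_obs();print(o['clock'],o['tool_pos'],o['force']);print(arm.finish_job())"
```

```text
8.25 [0.62953188 0.14831414 0.22849388] [ 0.48401999 -1.51605557 -0.04153634]
the job is handed in; nothing more can be done
None
```

The latched button was the last one, at the end away from the cable gland. I tapped all four from the gland end, pressed that one through its click, and handed the job in at about 8.3 s. No verdict was reported.

- **Taps:** the first three buttons pushed back with 3.4, 2.9 and 3.1 N at about 75.5 mm height, so they were raised. The fourth gave only 0.4 N (noise level) there, then 4.1 N at 73.9 mm, which marks it as latched.
- **Press:** I pushed the fourth button down to 70.1 mm, past its 72 mm click point, with 7.8 N and lifted straight off.
- **Final check:** triangulating both views put all four caps at the same height, 71.2–71.5 mm at the middle of the visible cap; the fourth had read 69.4 mm before. By eye, the oil can, clamp, spanner and collet nut had not moved. The gripper was clear, with its tip at 228 mm.
- **Odd reading:** up to 3 N of sideways force showed during the second and third taps. It was probably fingertip friction, and nothing looked disturbed.

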